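# Scrub out the tall beaker and stand it in the drying caddy

## Task

Take the long bottle brush from its steel stand and scrub the inside of the tall handleless beaker with at least three full strokes, each going right down to the bottom, with the brush drawn well up, past half-way, between strokes; then put the brush back upright in its stand. After that, set the beaker down gently (not dropped) and upright in the second pocket of the drying caddy (the pocket with two studs, next to the short beaker that already fills pocket one). Do not knock or shift the short beaker, the mug or the food tub, and never tip the tall beaker over.

Things in the scene. Friction and masses are not known exactly. Their poses are not given: they have to be found in the camera images.
- brush: Bottle brush, 220 mm long, 90 g, upright, head down in the stand. Origin: centre of the head's flat foot (lowest point); z up along it. White rigid head 42 mm diameter from 0 to 76 mm (foot narrows to 30 mm in the lowest 8 mm); steel shaft 10 mm diameter to 120 mm; black round handle 20 mm diameter from 120 to 220 mm, gripped from above in any direction
- brush_tip (a point): The centre of the brush head's flat foot (same point as the brush's origin)
- brush_grip (a point): Point on the handle's axis 175 mm above the brush's foot, where it is good to grip; z along the brush
- stand: Fixed round steel brush stand, an open cup 65 mm high, 68 mm outer and 60 mm inner diameter (foot 80 mm outer diameter), inner floor 6 mm above the counter. Origin at the centre of its underside, z up
- stand_floor (a point): Centre of the stand's inner floor, where the brush's foot rests; z up
- beaker: The tall beaker to scrub: plain white ceramic, round, straight, no handle, 105 mm high, 66 mm outer and 58 mm inner diameter, inner floor 6 mm above its underside, about 0.3 kg, loose, standing upright and open on the counter. Origin at the centre of its underside, z up to the mouth
- beaker_rim (a point): Centre of the tall beaker's mouth, 105 mm above its underside
- caddy: Fixed metal drying caddy, 272 mm long (y): a row of three pockets along y, each 84 x 84 mm inside, walls 5 mm thick, 89 mm centre to centre; wall tops 35 mm, pocket floors 6 mm above the counter. Origin: centre of underside; x points away from the robot, to a 20 mm lip with raised black studs: 1, 2, 3 studs mark pockets one (+y), two, three (-y)
- pocket1 (a point): Centre of the floor of pocket one (occupied by the short beaker); axes as the caddy
- pocket2 (a point): Centre of the floor of pocket two, the middle one, empty: the tall beaker goes here; axes as the caddy
- pocket3 (a point): Centre of the floor of pocket three, to be left empty; axes as the caddy
- short_beaker: Bystander: clean short white beaker, 70 mm high, 66 mm diameter, loose in pocket one. Origin at the centre of its underside
- mug: Bystander: white mug 90 mm high, 80 mm diameter, with a handle on its +y side reaching about 35 mm further out, loose on the counter. Origin at the centre of its underside
- tub: Bystander: closed white food tub, lid 86 x 80 mm, 58 mm high overall, loose on the counter. Origin at the centre of its underside
There are look-alikes about, which are no part of the job. Leave any blue look-alike of the brush alone. What is shaped like the stand but purple or turquoise is not meant.

How it is judged:
By the outcome, as a careful person would: the job done as asked, in the order asked, and still so for the second after the job is handed in, with the robot touching nothing.
It also fails if it takes over 72 s, if anything falls off the work surface, if the arm or the gripper's body presses on something with over 40 N, if the wrist force passes 120 N, or if a joint passes its speed limit or range.

## Robot

A 6-joint arm with a two-finger parallel gripper is mounted at the origin on the work surface. World frame = base frame: x ahead of the robot, y to its left, z up, the work surface at z = 0. Lengths are in mm, angles in rad, forces in N, time in s.
With the tool pointing down it reaches from about 350 to 775 mm from the base axis. Payload 7.3 kg.
Tool frame: the origin (TCP) lies on the centre line of the jaws, within the pads' length; the fingertips stand bot.tip_reach ahead of it and the grasp point (between the pads) lies 6 mm ahead of it (bot.tip_reach is the distance from the TCP to the fingertips, in mm); z points along the fingers, y is the direction in which the jaws open and shut (so a half turn about z gives the same grasp; the last joint's range is limited). The gripper opens to 92 mm and grips with 3 to 60 N. Pads are 19 mm wide; open, the fingers measure 130 mm over their backs; the gripper's body (75 mm by 190 mm) begins 47 mm behind the grasp point.
Start: joints at [1.086, 0.342, 1.524, -0, 1.275, -0.146], TCP at [174.472, 495.179, 251.741] pointing down, gripper open.
Joint ranges: [-2.53, 2.53], [-0.77, 2.02], [0.04, 2.7], [-1, 4.14], [0.28, 2.66], [-3.11, 3.11]. Speed limits (rad/s): [2.57, 2.57, 3.14, 3.14, 3.14, 3.14].

## Interface

Orientations are given as [roll, pitch, yaw] about the fixed x, y, z axes, in that order (R = Rz(yaw) Ry(pitch) Rx(roll)).
In Python, from plant import bot gives the robot as it stands.
- The arm moves only by the tool step_arm, never from a script. Its argument "deltas" is a list of rows, each a list of 6 numbers: the shift along the tool's x, y, z in mm, then the turn, a rotation vector about the tool's x, y, z in rad. A call has 1 to 5 rows; each row is the pose to reach, as a shift and turn from the pose commanded when the call began, along the tool's axes at that moment; what a row does not reach only later rows make up. A row lasts 1/12 s, in which the tool goes at most 41.7 mm and 7.16 degrees, less where a joint would pass 70% of its speed; a pose out of reach is approached as far as the arm can. A call with a gripper value outside its range is refused whole. "fingers" is the finger opening in mm, from 0 to 91.8, set as the call begins (left out, the last holds). The fingers move at their own pace and stop on an object; the grip force is fixed at half the most. Time passes only in rows, so rows that repeat a pose let the fingers close. It gives the time, the measured TCP pose, the force and the opening at its end, in the units of the state.
- bot.get_obs(): the state, without advancing time (a new reading comes with each control period).
- bot.capture(name): name is "scene" or "top" or "wrist"; returns a dict with "color" (384x512x3 uint8, red, green, blue), "fx", "fy", "cx", "cy" (pixels), "R" (3x3) and "t" (3): a world point X has camera coordinates R X + t. Camera axes: x right, y down, z forward; pixel columns grow to the right and rows downward; lengths in mm; the calibration is good to about 2 mm. A picture is of the moment at which its call begins. There is no depth.
- bot.close_job(): hands the job in, once; it reports no verdict.
Trained networks look in a picture, given as the dict that the camera call returned (one of the last four; its "shot" number tells which), for a name from the list of things; names that differ only in an ending like _2 or _b are one class to them, and where a whole thing is asked for, a point or a joint stands for the part that bears it (a point fixed in the world has none). Each returns a list of dicts, best first, with "p" (0 to 1); they miss things now and then, are a little off and sometimes report something else, mostly with a low value. They report only what shows in the picture. A call takes as long as a camera call. They do not tell look-alikes from the thing itself.
- bot.boxes_of(query, picture): "rect" ([centre column, centre row, width, height] in pixels, round what is visible of it).
The state is a dict: "time": time; "joint_positions": joint angles; "dq": joint speeds; "tau": joint torques, N m; "tool_pos": TCP position; "tcp_rot": TCP orientation; "contact_force": force on the tool from outside, world axes, zero at the start; "moment": the same for the moment, N m; "grip_width": finger opening in mm.
Only numpy, scipy, OpenCV 4.12 (cv2) and the standard library are available. Lean on these libraries where they do the work, as an engineer would, in place of code of your own. Each camera call takes 0.05 s, during which the arm holds its last target. There are 200 camera calls.

## Working session

There is one attempt and no reset: what is moved stays moved. The work goes in short steps, Python scripts to look and compute and a tool call to move; the robot and the scene stay as the last step left them, time stands still between calls to the robot, and variables do not carry over. Pictures are saved under pics/ and viewed, about 8 in all and at most 12, crops included, and the job is handed in when it is done.

Besides the shell and the picture viewer there is one more tool, called after "Request:" as name(argument=value, ...), one argument or row to a line, values as JSON. step_arm: Moves the arm, as the interface text tells. Its arguments: {"type":"object","properties":{"deltas":{"type":"array"},"fingers":{"type":"number"}},"required":["deltas"]}

```bash
mkdir -p pics; ls; cat > h.py <<'E'
import numpy as np,cv2
from plant import bot
def ray(c,u,v,z):
    R=np.array(c["R"]);t=np.array(c["t"]);o=-R.T@t
    d=R.T@np.array([(u-c["cx"])/c["fx"],(v-c["cy"])/c["fy"],1]);return o+d*(z-o[2])/d[2]
def pix(c,X):
    p=np.array(c["R"])@np.array(X)+np.array(c["t"]);return c["fx"]*p[0]/p[2]+c["cx"],c["fy"]*p[1]/p[2]+c["cy"]
def save(c,n): cv2.imwrite("pics/"+n+".png",c["color"][:,:,::-1])
E
python3 - <<'E'
from h import *
o=bot.get_obs();print({k:np.round(v,3) for k,v in o.items()},bot.tip_reach)
a=bot.capture("scene");b=bot.capture("top")
cv2.imwrite("pics/a.png",cv2.resize(np.vstack([a["color"],b["color"]])[:,:,::-1],None,fx=.78,fy=.78))
for n,c in(("scene",a),("top",b)):
    print(n,-np.array(c["R"]).T@c["t"])
    for q in["brush","stand","beaker","caddy","short_beaker","mug","tub"]:
        print(q,[(round(d["p"],2),np.round(d["rect"]).astype(int).tolist(), np.round(ray(c,d["rect"][0],d["rect"][1],50)).tolist()[:2]) for d in bot.boxes_of(q,c)[:4]])
E
```

```text
pics
{'time': np.float64(0.0), 'joint_positions': array([ 1.086,  0.343,  1.525, -0.   ,  1.275, -0.146]), 'dq': array([ 0.002, -0.001,  0.001,  0.001, -0.002, -0.001]), 'tau': array([ -0.   , -43.124, -24.422,   0.072,   0.056,  -0.   ]), 'tool_pos': array([174.305, 494.839, 251.031]), 'tcp_rot': array([-3.14 , -0.   ,  2.803]), 'contact_force': array([0.475, 0.019, 0.152]), 'moment': array([ 0.05 , -0.018, -0.014]), 'grip_width': np.float64(91.711)} 25.0
scene [1229.75605715  162.17518433  681.70163667]
brush [(0.93, [348, 190, 25, 59], [331.0, 277.0]), (0.8, [297, 169, 18, 70], [253.0, 129.0])]
stand [(0.88, [340, 224, 28, 36], [480.0, 256.0]), (0.77, [381, 203, 36, 38], [372.0, 363.0]), (0.65, [290, 222, 31, 36], [496.0, 134.0])]
beaker [(0.6, [142, 197, 31, 48], [468.0, -263.0])]
caddy [(0.85, [218, 280, 137, 45], [708.0, 5.0]), (0.69, [400, 264, 51, 48], [588.0, 386.0]), (0.22, [348, 191, 25, 60], [336.0, 278.0])]
short_beaker [(0.75, [259, 270, 32, 39], [664.0, 82.0])]
mug [(0.71, [239, 206, 44, 45], [456.0, -4.0]), (0.39, [346, 189, 21, 64], [327.0, 270.0])]
tub [(0.74, [216, 280, 134, 47], [707.0, 0.0]), (0.64, [399, 261, 52, 47], [580.0, 384.0])]
top [ 321.46918046   71.6562256  1239.19419871]
brush [(0.83, [173, 228, 29, 25], [453.0, 270.0]), (0.53, [226, 266, 17, 12], [359.0, 131.0])]
stand [(0.72, [228, 227, 25, 29], [459.0, 129.0]), (0.66, [176, 230, 32, 32], [448.0, 263.0]), (0.55, [133, 275, 38, 23], [331.0, 365.0])]
beaker [(0.7, [381, 230, 34, 39], [463.0, -267.0]), (0.48, [176, 231, 34, 34], [447.0, 262.0]), (0.18, [281, 232, 48, 38], [451.0, -8.0])]
caddy [(0.56, [280, 148, 109, 62], [675.0, -3.0])]
short_beaker [(0.88, [252, 155, 25, 27], [654.0, 70.0])]
mug [(0.94, [280, 234, 49, 34], [445.0, -6.0])]
tub [(0.66, [132, 187, 39, 40], [559.0, 382.0]), (0.39, [171, 229, 29, 22], [452.0, 275.0])]
```

View pics/a.png

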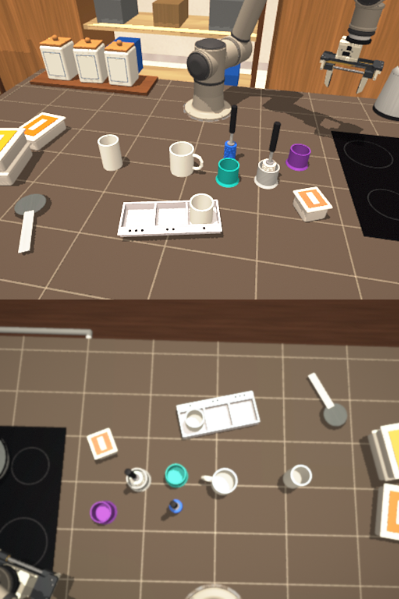

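The top image shows the white brush in the steel stand at about (176,231). Candidates for the brush (scene pixels): white in the steel stand (343,222) and blue (297,190). Candidates for the stand: steel (343,222), turquoise (290,222) and purple (383,200). I choose the white brush and steel stand, and check that in one crop.

```bash
cat >> h.py <<'E'
from scipy.spatial.transform import Rotation as Ro
def delta(x,y,z,yaw):
    o=bot.get_obs();R=Ro.from_euler('xyz',o["tcp_rot"]);T=Ro.from_euler('xyz',[np.pi,0,yaw])
    return np.round(R.inv().apply(np.array([x,y,z])-o["tool_pos"]),1).tolist()+np.round((R.inv()*T).as_rotvec(),3).tolist()
E
python3 - <<'E'
from h import *
a=bot.capture("scene");b=bot.capture("top")
f=lambda c,u,v,w,h,s:cv2.resize(c["color"][v:v+h,u:u+w,::-1],(w*s,h*s),interpolation=cv2.INTER_CUBIC)
cv2.imwrite("pics/b.png",np.vstack([f(a,270,125,120,80,5)[:, :600][:0], np.hstack([f(a,280,140,100,110,3),f(b,140,195,100,110,3)]),f(b,212,110,150,75,4)]))
print(delta(450,265,335,np.pi))
E
```

```text
[-336.4, -125.5, -83.3, 0.0, 0.0, -0.339]
```

View pics/b.png

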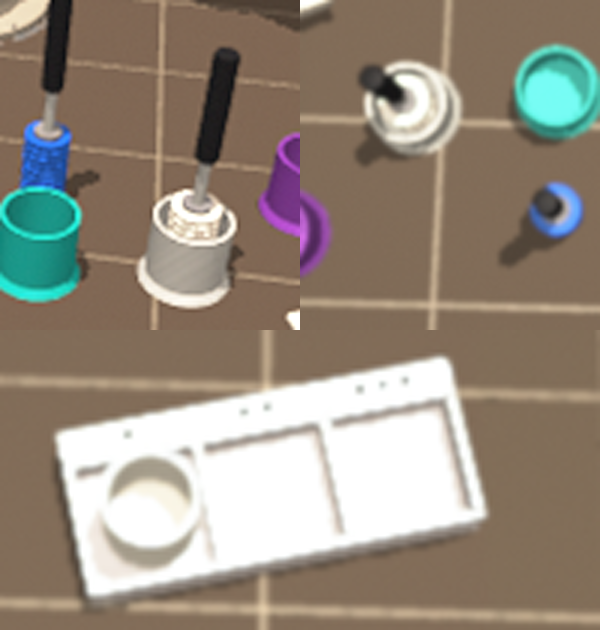

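Confirmed: the white brush stands in the steel stand, handle end near top pixel (164,222) and rim centre near (176,230). The caddy corners are clear too; the pocket with two studs is the middle one.

```bash
python3 - <<'E'
from h import *
b=bot.capture("top")
r=lambda u,v,z:np.round(ray(b,u,v,z),1)[:2]
print("handle top",r(164.2,221.8,222),"rim",r(176.3,230.5,65), "head top",r(140+100/3,195+102/3,82))
C=[r(*p,35) for p in[(226.3,135.5),(323.8,117),(333.5,157.5),(235,178)]];print("caddy",C,np.mean(C,0),[np.linalg.norm(C[i]-C[i-1]) for i in range(4)])
d=C[0]-C[1]+C[3]-C[2];print("yaw",np.arctan2(-d[0],d[1]))
D=[r(212+x/4,110+(y-330)/4,35) for x,y in[(200,447),(325,425),(342,532),(212,560)]];print(D,np.mean(D,0))
E
```

```text
handle top [447.9 261.9] rim [445.9 259.2] head top [447.7 264.1]
caddy [array([711.3, 142.6]), array([ 771.6, -123.3]), array([ 657.2, -149. ]), array([593.5, 115.2])] [683.4    -3.625] [np.float64(120.94461542375497), np.float64(272.65160920119285), np.float64(117.25122600638338), np.float64(271.770730580024)]
yaw 0.22978646187080298
[array([703.3,  45.3]), array([721.3, -39.6]), array([646.2, -51.7]), array([624.5,  35.6])] [673.825  -2.6  ]
```

Request:
step_arm(
  deltas=[
    [-336,-125,-83,0,0,-0.339],
    [-336,-125,-83,0,0,-0.339],
    [-336,-125,-83,0,0,-0.339],
    [-336,-125,-83,0,0,-0.339],
    [-336,-125,-83,0,0,-0.339],
  ],
)

```text
time: 1.37
tool_pos: [323.0, 371.2, 296.7]
tcp_rot: [3.141, 0.0, -3.14]
contact_force: [0.6, 0.4, 0.3]
grip_width: 91.4
```

Request:
step_arm(
  deltas=[
    [-124,-109,-38,0,0,0],
    [-124,-109,-38,0,0,0],
    [-124,-109,-38,0,0,0],
    [-124,-109,-38,0,0,0],
    [-124,-109,-38,0,0,0],
  ],
)

```text
time: 1.78
tool_pos: [451.0, 259.3, 335.5]
tcp_rot: [-3.141, 0.005, 3.136]
contact_force: [-0.1, -0.1, -0.6]
grip_width: 91.7
```

```bash
python3 - <<'E'
from h import *
o=bot.get_obs();print(o["tool_pos"])
b=bot.capture("wrist");save(b,"c");print(-np.array(b["R"]).T@b["t"])
for q in["brush","stand","brush_grip","caddy","beaker"]:
  print(q,[(round(d["p"],2),np.round(d["rect"]).astype(int).tolist()) for d in bot.boxes_of(q,b)[:3]])
print(pix(b,[447.5,262,226]),pix(b,[447,260,65]),pix(b,[447,294,65]),pix(b,[447,272,226]))
E
```

```text
[450.95742705 259.2660909  335.50913048]
[379.56750103 260.94644271 467.84861799]
brush [(0.89, [136, 94, 99, 35]), (0.8, [259, 173, 35, 66]), (0.67, [175, 294, 33, 30])]
stand [(0.96, [175, 170, 56, 54]), (0.84, [341, 76, 64, 62]), (0.74, [261, 155, 52, 53])]
brush_grip [(0.83, [137, 94, 103, 36]), (0.59, [260, 171, 33, 60])]
caddy []
beaker []
(np.float64(258.45950987624855), np.float64(189.89226522889592)) (np.float64(256.366980568774), np.float64(158.08242671693395)) (np.float64(280.9465033418742), np.float64(157.9431616851075)) (np.float64(270.15036130430394), np.float64(189.26430394939334))
```

View pics/c.png

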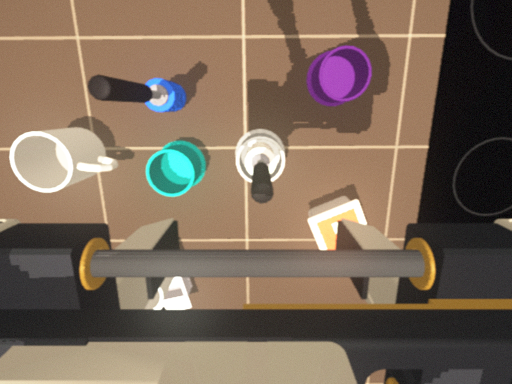

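The wrist picture shows the handle top at (262,190) and the stand rim centred at (260,157), so brush and stand are at about (447,265). The jaws line up; I descend next.

Request:
step_arm(
  deltas=[
    [4,5,0,0,0,0],
    [4,5,40,0,0,0],
    [4,5,80,0,0,0],
    [4,5,80,0,0,0],
  ],
)

```text
time: 2.42
tool_pos: [437.4, 268.1, 247.4]
tcp_rot: [-3.137, -0.013, -3.139]
contact_force: [-1.7, -0.9, -1.6]
grip_width: 91.8
```

```bash
python3 - <<'E'
from h import *
o=bot.get_obs();print(o["tool_pos"],o["tcp_rot"]); print(delta(447,265,190,np.pi))
E
```

```text
[437.42029952 268.06232605 247.44388783] [-3.13653975 -0.0126898  -3.1394641 ]
[-10.3, -2.8, 57.3, -0.005, -0.013, 0.002]
```

Request:
step_arm(
  deltas=[
    [0,0,0,0,0,0],
    [0,0,0,0,0,0],
    [0,0,0,0,0,0],
  ],
)

```text
time: 2.67
tool_pos: [443.1, 269.3, 256.8]
tcp_rot: [3.14, 0.004, -3.141]
contact_force: [-0.2, -0.6, 0.7]
grip_width: 91.6
```

Request:
step_arm(
  deltas=[
    [-4,-4,20,0,0,0],
    [-4,-4,45,0,0,0],
    [-4,-4,66,0,0,0],
    [-4,-4,66,0,0,0],
    [-4,-4,66,0,0,0],
  ],
)

```text
time: 3.08
tool_pos: [446.7, 264.7, 189.4]
tcp_rot: [3.141, 0.001, -3.141]
contact_force: [0.8, 0.0, -0.2]
grip_width: 91.6
```

Request:
step_arm(
  deltas=[
    [0,0,0,0,0,0],
    [0,0,0,0,0,0],
    [0,0,0,0,0,0],
    [0,0,0,0,0,0],
    [0,0,0,0,0,0],
  ],
  fingers=0,
)

```text
time: 3.5
tool_pos: [446.4, 264.6, 188.9]
tcp_rot: [3.141, 0.001, -3.141]
contact_force: [0.2, 0.2, 0.1]
grip_width: 63.1
```

Request:
step_arm(
  deltas=[
    [0,0,0,0,0,0],
    [0,0,0,0,0,0],
    [0,0,0,0,0,0],
    [0,0,0,0,0,0],
    [0,0,0,0,0,0],
  ],
)

```text
time: 3.92
tool_pos: [446.1, 264.5, 188.1]
tcp_rot: [3.142, -0.0, -3.141]
contact_force: [-0.1, -0.2, 0.5]
grip_width: 30.0
```

Request:
step_arm(
  deltas=[
    [0,0,0,0,0,0],
    [0,0,0,0,0,0],
    [0,0,0,0,0,0],
    [0,0,0,0,0,0],
    [0,0,0,0,0,0],
  ],
)

```text
time: 4.33
tool_pos: [446.1, 264.4, 188.1]
tcp_rot: [3.142, -0.0, -3.141]
contact_force: [0.5, 0.1, -0.9]
grip_width: 19.4
```

Request:
step_arm(
  deltas=[
    [0,0,-20,0,0,0],
    [0,0,-50,0,0,0],
    [0,0,-85,0,0,0],
    [0,0,-115,0,0,0],
    [0,0,-140,0,0,0],
  ],
)

```text
time: 4.75
tool_pos: [446.2, 264.5, 330.7]
tcp_rot: [3.141, 0.002, -3.141]
contact_force: [0.2, -0.1, -0.1]
grip_width: 19.7
```

Request:
step_arm(
  deltas=[
    [0,-15,0,0,0,0],
    [0,-45,0,0,0,0],
    [0,-80,0,0,0,0],
    [0,-115,0,0,0,0],
    [0,-150,0,0,0,0],
  ],
)

```text
time: 5.17
tool_pos: [445.7, 113.2, 328.1]
tcp_rot: [3.142, 0.0, -3.14]
contact_force: [1.1, -0.2, -1.0]
grip_width: 19.4
```

Request:
step_arm(
  deltas=[
    [-2,-35,0,0,0,0],
    [-4,-70,0,0,0,0],
    [-6,-105,0,0,0,0],
    [-8,-140,0,0,0,0],
    [-10,-175,0,0,0,0],
  ],
)

```text
time: 5.58
tool_pos: [455.8, -62.2, 328.3]
tcp_rot: [3.142, 0.0, -3.141]
contact_force: [0.7, 1.1, -1.4]
grip_width: 19.7
```

Request:
step_arm(
  deltas=[
    [0,-35,0,0,0,0],
    [0,-60,0,0,0,0],
    [0,-80,0,0,0,0],
    [0,-90,0,0,0,0],
    [0,-90,0,0,0,0],
  ],
)

```text
time: 6.0
tool_pos: [456.1, -152.1, 327.8]
tcp_rot: [-3.142, -0.0, 3.139]
contact_force: [0.0, 0.6, -0.7]
grip_width: 19.4
```

```bash
python3 - <<'E'
from h import *
o=bot.get_obs();print(o["time"],o["tool_pos"],o["tcp_rot"])
w=bot.capture("wrist");t=bot.capture("top");s=bot.capture("scene")
f=lambda c,u,v,ww,h,S:cv2.resize(c["color"][v:v+h,u:u+ww,::-1],(ww*S,h*S),interpolation=cv2.INTER_CUBIC)
cv2.imwrite("pics/d.png",np.hstack([w["color"][:,:,::-1],np.vstack([f(t,340,195,72,64,4),f(s,110,100,72,64*2,4)[:384-256]])]))
for n,c in(("w",w),("t",t),("s",s)):
  for q in["brush","beaker"]:
    print(n,q,[(round(d["p"],2),np.round(d["rect"],1).tolist()) for d in bot.boxes_of(q,c)[:3]])
  for X in [(460,-267,105),(493,-267,105),(460,-267,0),(*o["tool_pos"][:2],o["tool_pos"][2]-182)]: print(np.round(pix(c,X),1))
E
```

```text
6.0 [ 456.0638855  -152.12493783  327.83257776] [-3.14156633e+00 -4.68848342e-04  3.13919300e+00]
w brush [(0.94, [473.1, 91.5, 73.7, 34.5]), (0.83, [257.0, 233.6, 50.3, 145.4]), (0.45, [503.4, 153.6, 17.3, 38.8])]
w beaker [(0.66, [174.2, 172.8, 67.1, 58.0])]
[162.6 172. ]
[164.8 197.5]
[183.1 158.2]
[255.5 175.9]
t brush [(0.72, [225.5, 267.6, 14.0, 17.7])]
t beaker [(0.56, [380.0, 235.3, 29.7, 18.5])]
[386.8 228.3]
[386.4 215.1]
[375.4 232.7]
[343.9 226.8]
s brush [(0.84, [293.9, 169.6, 17.1, 72.1]), (0.68, [179.2, 129.4, 23.4, 86.1])]
s beaker [(0.81, [142.0, 196.1, 34.2, 47.0])]
[138.6 177.7]
[133.3 185. ]
[144.8 209.3]
[180.4 168.4]
```

View pics/d.png

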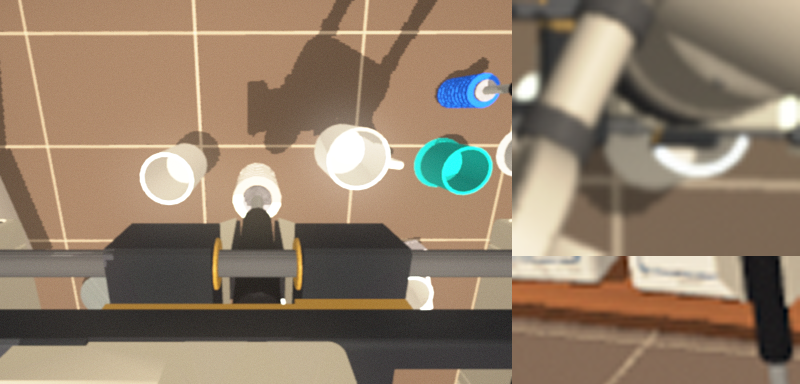

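The wrist picture shows the tall beaker's rim centred near (167,178), about (468,-262), with the brush head hanging straight at col 258. I go above and check.

Request:
step_arm(
  deltas=[
    [-4,-30,0,0,0,0],
    [-8,-65,0,0,0,0],
    [-12,-95,0,0,0,0],
    [-12,-111,10,0,0,0],
    [-12,-111,20,0,0,0],
  ],
)

```text
time: 6.87
tool_pos: [468.2, -264.2, 307.2]
tcp_rot: [-3.141, 0.0, 3.139]
contact_force: [-0.6, -0.5, -2.0]
grip_width: 19.4
```

```bash
python3 - <<'E'
from h import *
o=bot.get_obs();p=o["tool_pos"];print(o["time"],p,o["tcp_rot"])
w=bot.capture("wrist");s=bot.capture("scene")
f=lambda c,u,v,ww,h,S:cv2.resize(c["color"][v:v+h,u:u+ww,::-1],(ww*S,h*S),interpolation=cv2.INTER_CUBIC)
cv2.imwrite("pics/e.png",np.hstack([f(w,180,120,160,130,3),f(s,100,110,80,130,3)]))
th=np.linspace(0,6.28,8,endpoint=False)
for n,c in(("w",w),("s",s)):
  for X in [(468,-263,105),(p[0],p[1],p[2]-182)]: print(n,np.round(pix(c,X),1),[np.round(np.subtract(pix(c,np.add(X,d)),pix(c,X)),1).tolist() for d in((33,0,0),(0,33,0))])
E
```

```text
6.8667 [ 468.21178164 -264.24676905  307.16110836] [-3.14057579e+00  2.11024196e-04  3.13907235e+00]
w [256.8 171.8] [[0.1, 27.1], [28.4, -0.1]]
w [255.6 175.7] [[0.1, 28.6], [30.1, -0.1]]
s [138.8 179.6] [[-5.4, 7.4], [12.3, 1.5]]
s [137. 173.] [[-5.5, 7.3], [12.4, 1.5]]
```

View pics/e.png

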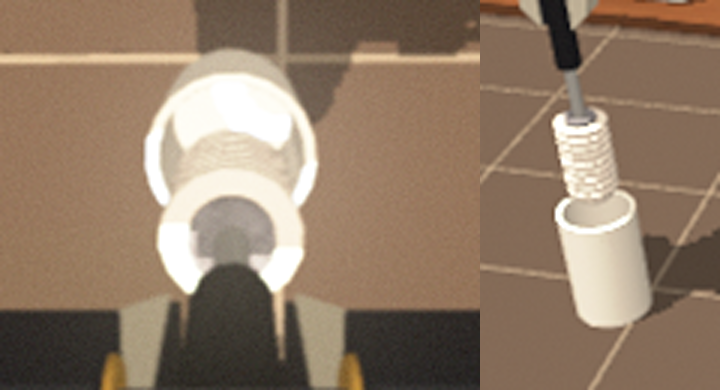

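The beaker rim is at (468.3,-262.5), agreeing in both views, and the brush is centred within 1-2 mm. I start the first stroke.

Request:
step_arm(
  deltas=[
    [0,1.5,15,0,0,0],
    [0,1.5,40,0,0,0],
    [0,1.5,70,0,0,0],
    [0,1.5,95,0,0,0],
    [0,1.5,110,0,0,0],
  ],
)

```text
time: 7.38
tool_pos: [467.2, -257.7, 195.9]
tcp_rot: [3.139, -0.003, -3.14]
contact_force: [-1.0, -1.1, -0.5]
grip_width: 19.7
```

Request:
step_arm(
  deltas=[
    [0,0,4,0,0,0],
    [0,0,8,0,0,0],
    [0,0,8,0,0,0],
  ],
)

```text
time: 7.63
tool_pos: [468.5, -259.2, 190.5]
tcp_rot: [3.141, 0.0, -3.141]
contact_force: [-0.2, -0.3, -0.6]
grip_width: 19.4
```

Request:
step_arm(
  deltas=[
    [0,-3,1,0,0,0],
    [0,-3,3,0,0,0],
    [0,-3,3,0,0,0],
  ],
)

```text
time: 7.88
tool_pos: [468.8, -263.5, 188.1]
tcp_rot: [-3.14, 0.002, -3.142]
contact_force: [-0.1, -0.1, 1.1]
grip_width: 19.2
```

Request:
step_arm(
  deltas=[
    [0,1,1,0,0,0],
    [0,1,2,0,0,0],
    [0,1,2,0,0,0],
  ],
)

```text
time: 8.13
tool_pos: [469.3, -263.2, 188.0]
tcp_rot: [-3.138, 0.004, -3.141]
contact_force: [-2.1, -1.3, 12.8]
grip_width: 19.9
```

Contact with the bottom is clear (12.8 N at z=188). I continue the strokes.

Request:
step_arm(
  deltas=[
    [0,0,-20,0,0,0],
    [0,0,-50,0,0,0],
    [0,0,-75,0,0,0],
    [0,0,-82,0,0,0],
    [0,0,-82,0,0,0],
  ],
)

```text
time: 8.55
tool_pos: [469.0, -262.6, 269.3]
tcp_rot: [-3.139, 0.004, -3.141]
contact_force: [-0.0, -0.4, -1.1]
grip_width: 19.4
```

Request:
step_arm(
  deltas=[
    [0,0,20,0,0,0],
    [0,0,45,0,0,0],
    [0,0,66,0,0,0],
    [0,0,76,0,0,0],
    [0,0,79,0,0,0],
  ],
)

```text
time: 8.97
tool_pos: [467.5, -261.4, 186.8]
tcp_rot: [3.139, -0.002, -3.142]
contact_force: [-3.2, 2.2, 18.7]
grip_width: 19.6
```

Request:
step_arm(
  deltas=[
    [0,0,1,0,0,0],
    [0,0,2,0,0,0],
    [0,0,2.5,0,0,0],
  ],
)

```text
time: 9.22
tool_pos: [468.1, -261.5, 186.7]
tcp_rot: [3.141, 0.0, -3.141]
contact_force: [-1.6, 3.4, 16.1]
grip_width: 19.7
```

Request:
step_arm(
  deltas=[
    [0,0,-20,0,0,0],
    [0,0,-50,0,0,0],
    [0,0,-75,0,0,0],
    [0,0,-82,0,0,0],
    [0,0,-82,0,0,0],
  ],
)

```text
time: 9.63
tool_pos: [468.8, -262.5, 269.0]
tcp_rot: [-3.14, 0.003, -3.141]
contact_force: [0.5, -0.3, -0.8]
grip_width: 19.1
```

Request:
step_arm(
  deltas=[
    [0,0,20,0,0,0],
    [0,0,45,0,0,0],
    [0,0,66,0,0,0],
    [0,0,77,0,0,0],
    [0,0,81,0,0,0],
  ],
)

```text
time: 10.05
tool_pos: [467.6, -261.2, 184.9]
tcp_rot: [3.139, -0.002, -3.142]
contact_force: [-3.0, 3.8, 28.0]
grip_width: 19.9
```

Request:
step_arm(
  deltas=[
    [0,0,0.5,0,0,0],
    [0,0,0.5,0,0,0],
  ],
)

```text
time: 10.22
tool_pos: [467.4, -261.1, 185.1]
tcp_rot: [3.139, -0.002, -3.142]
contact_force: [-2.2, 2.0, 8.5]
grip_width: 19.4
```

Request:
step_arm(
  deltas=[
    [0,0,-20,0,0,0],
    [0,0,-50,0,0,0],
    [0,0,-75,0,0,0],
    [0,0,-82,0,0,0],
    [0,0,-82,0,0,0],
  ],
)

```text
time: 10.63
tool_pos: [468.5, -262.2, 268.3]
tcp_rot: [-3.141, 0.001, -3.141]
contact_force: [0.2, 0.0, -0.9]
grip_width: 19.4
```

Request:
step_arm(
  deltas=[
    [0,0,20,0,0,0],
    [0,0,45,0,0,0],
    [0,0,66,0,0,0],
    [0,0,77,0,0,0],
    [0,0,81,0,0,0],
  ],
)

```text
time: 11.05
tool_pos: [466.9, -260.8, 184.2]
tcp_rot: [3.138, -0.004, 3.142]
contact_force: [-2.2, 3.8, 24.8]
grip_width: 19.6
```

Request:
step_arm(
  deltas=[
    [0,0,0.5,0,0,0],
    [0,0,0.5,0,0,0],
  ],
)

```text
time: 11.22
tool_pos: [467.1, -261.0, 184.3]
tcp_rot: [3.139, -0.003, -3.141]
contact_force: [-1.1, 0.9, 1.8]
grip_width: 19.8
```

Four bottom contacts, with about 82 mm of lift between them. Lifting out and returning the brush to the stand.

Request:
step_arm(
  deltas=[
    [0,0,-20,0,0,0],
    [0,0,-50,0,0,0],
    [0,0,-85,0,0,0],
    [0,0,-115,0,0,0],
    [0,0,-140,0,0,0],
  ],
)

```text
time: 11.63
tool_pos: [468.0, -261.9, 326.7]
tcp_rot: [3.141, -0.001, -3.141]
contact_force: [-0.4, -0.6, -1.0]
grip_width: 19.4
```

Request:
step_arm(
  deltas=[
    [0,15,0,0,0,0],
    [3,45,0,0,0,0],
    [6,80,0,0,0,0],
    [8,115,0,0,0,0],
    [10,150,0,0,0,0],
  ],
)

```text
time: 12.05
tool_pos: [457.0, -110.1, 323.9]
tcp_rot: [3.14, -0.004, 3.141]
contact_force: [0.8, 0.9, -0.4]
grip_width: 19.5
```

Request:
step_arm(
  deltas=[
    [2,35,0,0,0,0],
    [4,70,0,0,0,0],
    [6,105,0,0,0,0],
    [8,140,0,0,0,0],
    [10,175,0,0,0,0],
  ],
)

```text
time: 12.47
tool_pos: [446.7, 64.9, 324.1]
tcp_rot: [3.141, -0.004, -3.141]
contact_force: [0.5, 0.6, -0.6]
grip_width: 19.5
```

Request:
step_arm(
  deltas=[
    [0,35,0,0,0,0],
    [0,75,0,0,0,0],
    [0,110,0,0,0,0],
    [0,145,0,0,0,0],
    [0,160,0,0,0,0],
  ],
)

```text
time: 12.88
tool_pos: [446.5, 226.7, 323.7]
tcp_rot: [3.141, -0.004, -3.138]
contact_force: [0.5, 0.6, -0.6]
grip_width: 19.8
```

Request:
step_arm(
  deltas=[
    [0,15,0,0,0,0],
    [0,25,0,0,0,0],
    [0,30,0,0,0,0],
    [0,30,0,0,0,0],
  ],
)

```text
time: 13.22
tool_pos: [447.6, 253.4, 325.2]
tcp_rot: [-3.141, -0.002, -3.14]
contact_force: [1.4, 0.3, -0.5]
grip_width: 19.4
```

Request:
step_arm(
  deltas=[
    [1,6,10,0,0,0],
    [1,10,30,0,0,0],
    [1,10,50,0,0,0],
    [1,10,50,0,0,0],
    [1,10,50,0,0,0],
  ],
)

```text
time: 13.63
tool_pos: [446.7, 262.2, 275.7]
tcp_rot: [-3.14, -0.002, 3.141]
contact_force: [-0.1, 0.5, -1.0]
grip_width: 19.3
```

```bash
python3 - <<'E'
from h import *
o=bot.get_obs();p=o["tool_pos"];print(o["time"],p,o["tcp_rot"])
w=bot.capture("wrist");s=bot.capture("scene")
f=lambda c,u,v,ww,h,S:cv2.resize(c["color"][v:v+h,u:u+ww,::-1],(ww*S,h*S),interpolation=cv2.INTER_CUBIC)
cv2.imwrite("pics/f.png",np.hstack([f(w,180,120,160,130,3),f(s,300,130,80,130,3)]))
for n,c in(("w",w),("s",s)):
  for X in [(446,265,65),(p[0],p[1],p[2]-178)]: print(n,np.round(pix(c,X),1),[np.round(np.subtract(pix(c,np.add(X,d)),pix(c,X)),1).tolist() for d in((34,0,0),(0,34,0))])
E
```

```text
13.6333 [446.67620692 262.18346641 275.72396647] [-3.14048256e+00 -2.47328415e-03  3.14081594e+00]
w [258.1 170.4] [[-0.0, 27.3], [28.5, -0.0]]
w [255.6 177. ] [[0.1, 29.8], [31.3, -0.0]]
s [344.9 211.5] [[0.1, 8.7], [13.8, 1.7]]
s [345.8 201.3] [[0.2, 8.6], [14.1, 1.7]]
```

View pics/f.png

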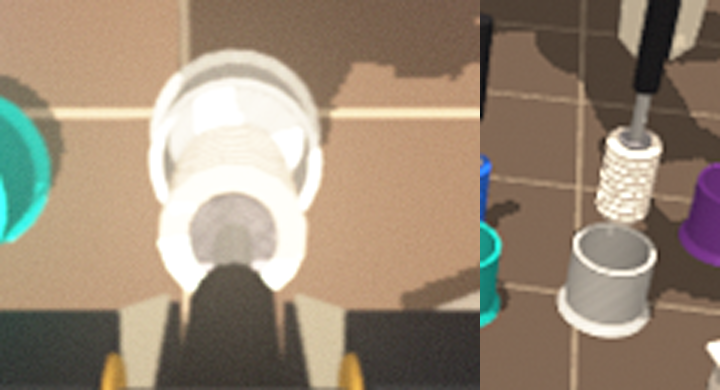

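The rim is centred near (448.5,265.5). The foot is within about 3 mm of it, against 9 mm clearance, so I lower the brush.

Request:
step_arm(
  deltas=[
    [-2,0,15,0,0,0],
    [-2,0,35,0,0,0],
    [-2,0,55,0,0,0],
    [-2,0,70,0,0,0],
    [-2,0,80,0,0,0],
  ],
)

```text
time: 14.15
tool_pos: [449.3, 262.8, 196.4]
tcp_rot: [3.141, 0.0, 3.141]
contact_force: [-0.6, -0.1, -0.2]
grip_width: 19.2
```

Request:
step_arm(
  deltas=[
    [0,0,4,0,0,0],
    [0,0,7,0,0,0],
    [0,0,9,0,0,0],
    [0,0,9,0,0,0],
  ],
)

```text
time: 14.48
tool_pos: [449.5, 263.1, 188.3]
tcp_rot: [3.141, 0.001, -3.141]
contact_force: [0.6, 0.4, -0.1]
grip_width: 19.5
```

Request:
step_arm(
  deltas=[
    [0,0,1.5,0,0,0],
    [0,0,3,0,0,0],
    [0,0,4,0,0,0],
    [0,0,4,0,0,0],
  ],
)

```text
time: 14.82
tool_pos: [449.4, 263.1, 184.2]
tcp_rot: [3.141, 0.001, -3.141]
contact_force: [0.1, 0.9, 3.4]
grip_width: 19.6
```

Request:
step_arm(
  deltas=[
    [0,0,0,0,0,0],
    [0,0,0,0,0,0],
    [0,0,0,0,0,0],
    [0,0,0,0,0,0],
    [0,0,0,0,0,0],
  ],
  fingers=85,
)

```text
time: 15.23
tool_pos: [449.1, 262.9, 183.6]
tcp_rot: [3.142, -0.0, -3.141]
contact_force: [-0.1, 0.4, -0.5]
grip_width: 48.2
```

Request:
step_arm(
  deltas=[
    [0,0,-10,0,0,0],
    [0,0,-35,0,0,0],
    [0,0,-65,0,0,0],
    [0,0,-95,0,0,0],
    [0,0,-125,0,0,0],
  ],
)

```text
time: 15.65
tool_pos: [448.9, 262.8, 310.9]
tcp_rot: [3.141, 0.0, -3.141]
contact_force: [-0.2, -0.1, 0.2]
grip_width: 81.5
```

```bash
python3 - <<'E'
from h import *
o=bot.get_obs();p=o["tool_pos"];print(o["time"],p,o["tcp_rot"],o["grip_width"])
w=bot.capture("wrist");s=bot.capture("scene")
f=lambda c,u,v,ww,h,S:cv2.resize(c["color"][v:v+h,u:u+ww,::-1],(ww*S,h*S),interpolation=cv2.INTER_CUBIC)
cv2.imwrite("pics/g.png",np.hstack([f(w,180,110,160,130,3),f(s,300,130,80,130,3)]))
for X in [(449,263,6),(449,263,226)]:print(pix(s,X),pix(w,X))
E
```

```text
15.65 [448.85377158 262.83451536 310.88722335] [ 3.14136554e+00  3.64971669e-04 -3.14142255e+00] 81.52133474783857
(np.float64(340.5913711447451), np.float64(229.75294462019923)) (np.float64(255.80264749058978), np.float64(157.82442483268568))
(np.float64(355.21087718012427), np.float64(157.0357282777741)) (np.float64(255.20982234668008), np.float64(203.34648477159797))
```

View pics/g.png

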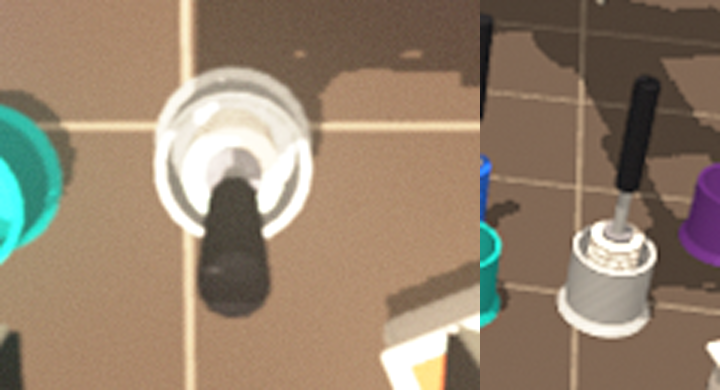

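The brush stands upright in its stand (handle top at crop (645,80), head inside the rim). I go to the beaker next.

Request:
step_arm(
  deltas=[
    [0,-20,0,0,0,0],
    [0,-55,0,0,0,0],
    [-3,-95,0,0,0,0],
    [-6,-135,0,0,0,0],
    [-9,-175,0,0,0,0],
  ],
  fingers=91,
)

```text
time: 16.17
tool_pos: [457.6, 86.5, 308.7]
tcp_rot: [3.142, -0.0, -3.14]
contact_force: [0.8, 0.7, 0.0]
grip_width: 91.3
```

Request:
step_arm(
  deltas=[
    [-2,-40,0,0,0,0],
    [-4,-80,0,0,0,0],
    [-6,-120,0,0,0,0],
    [-8,-160,0,0,0,0],
    [-10,-200,0,0,0,0],
  ],
)

```text
time: 16.58
tool_pos: [467.6, -113.9, 308.8]
tcp_rot: [3.141, 0.0, -3.141]
contact_force: [1.6, 1.2, -0.1]
grip_width: 91.2
```

Request:
step_arm(
  deltas=[
    [0,-40,0,0,0,0],
    [0,-75,0,0,0,0],
    [0,-110,0,0,0,0],
    [0,-135,0,0,0,0],
    [0,-150,0,0,0,0],
  ],
)

```text
time: 17.0
tool_pos: [467.6, -264.7, 308.2]
tcp_rot: [3.142, -0.001, 3.139]
contact_force: [0.5, 0.5, -0.1]
grip_width: 91.0
```

Request:
step_arm(
  deltas=[
    [0,0,0,0,0,1.34],
    [0,0,0,0,0,1.34],
    [0,0,0,0,0,1.34],
    [0,0,0,0,0,1.34],
    [0,0,0,0,0,1.34],
  ],
)

```text
time: 17.42
tool_pos: [468.2, -261.3, 308.6]
tcp_rot: [3.141, -0.001, 2.511]
contact_force: [0.6, -0.3, 0.2]
grip_width: 91.0
```

Request:
step_arm(
  deltas=[
    [0,0,0,0,0,0.72],
    [0,0,0,0,0,0.72],
    [0,0,0,0,0,0.72],
    [0,0,0,0,0,0.72],
    [0,0,0,0,0,0.72],
  ],
)

```text
time: 17.83
tool_pos: [468.3, -261.2, 308.6]
tcp_rot: [-3.142, -0.001, 1.886]
contact_force: [0.7, -0.3, -0.1]
grip_width: 90.7
```

```bash
python3 - <<'E'
from h import *
o=bot.get_obs();p=o["tool_pos"];print(o["time"],p,o["tcp_rot"],o["grip_width"],delta(468,-262.5,300,1.8))
E
```

```text
17.8333 [ 468.2530004  -261.17387127  308.63530634] [-3.14154980e+00 -7.58083610e-04  1.88636437e+00] 90.74373543226507 [-1.2, -0.7, 8.6, -0.0, -0.001, 0.086]
```

Request:
step_arm(
  deltas=[
    [-1,0,30,0,0,0.086],
    [-1,0,60,0,0,0.086],
    [-1,0,90,0,0,0.086],
    [-1,0,110,0,0,0.086],
    [-1,0,110,0,0,0.086],
  ],
)

```text
time: 18.25
tool_pos: [466.7, -260.8, 194.5]
tcp_rot: [-3.136, -0.007, 1.806]
contact_force: [-0.5, 1.1, -0.5]
grip_width: 91.0
```

```bash
python3 - <<'E'
from h import *
o=bot.get_obs();p=o["tool_pos"];print(o["time"],p,o["tcp_rot"],o["grip_width"])
w=bot.capture("wrist");s=bot.capture("scene")
th=np.linspace(0,2*np.pi,60)
for c in(w,s):
  P=np.array([pix(c,(468.3+33*np.cos(a),-262.5+33*np.sin(a),105)) for a in th]).astype(int)
  im=np.ascontiguousarray(c["color"]);cv2.polylines(im,[P],True,(255,0,0),1);c["color"]=im
f=lambda c,u,v,ww,h,S:cv2.resize(c["color"][v:v+h,u:u+ww,::-1],(ww*S,h*S),interpolation=cv2.INTER_CUBIC)
cv2.imwrite("pics/i.png",np.hstack([f(w,150,110,220,150,2),f(s,100,110,80,100,3)]))
E
```

```text
18.25 [ 466.6724302  -260.78370564  194.47071977] [-3.13621876 -0.00714659  1.80635061] 91.03350434090052
```

```bash
python3 -c "
import cv2,numpy as np
from h import *
w=bot.capture('wrist');s=bot.capture('scene')
th=np.linspace(0,2*np.pi,60)
out=[]
for c,(u,v,ww,h) in((w,(130,90,260,200)),(s,(100,110,130,100))):
  im=np.ascontiguousarray(c['color'][:,:,::-1])
  P=np.array([pix(c,(468.3+33*np.cos(a),-262.5+33*np.sin(a),105)) for a in th]).astype(int)
  cv2.polylines(im,[P],True,(0,0,255),1)
  out.append(cv2.resize(im[v:v+h,u:u+ww],(390,300)))
cv2.imwrite('pics/j.png',np.hstack(out));print(bot.get_obs()['tool_pos'])
"
```

```text
[ 469.41241847 -263.28648109  200.44612481]
```

View pics/j.png

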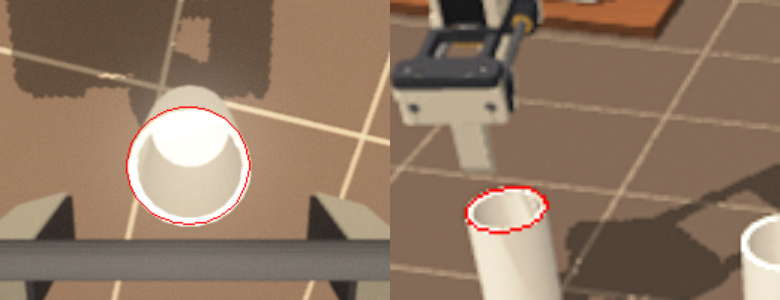

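The red circle drawn at (468.3,-262.5) sits on the beaker's rim in both views, and the gripper is centred over it. Descending and gripping.

Request:
step_arm(
  deltas=[
    [0,0,20,0,0,0],
    [0,0,50,0,0,0],
    [0,0,80,0,0,0],
    [0,0,105,0,0,0],
    [0,0,118,0,0,0],
  ],
)

```text
time: 18.87
tool_pos: [468.4, -262.7, 79.6]
tcp_rot: [-3.141, -0.001, 1.806]
contact_force: [-1.1, 0.4, 0.1]
grip_width: 91.1
```

Request:
step_arm(
  deltas=[
    [0,0,0,0,0,0],
    [0,0,0,0,0,0],
    [0,0,0,0,0,0],
    [0,0,0,0,0,0],
    [0,0,0,0,0,0],
  ],
  fingers=40,
)

```text
time: 19.28
tool_pos: [469.3, -263.6, 82.4]
tcp_rot: [3.14, 0.002, 1.806]
contact_force: [-1.2, -0.2, 5.2]
grip_width: 65.8
```

Request:
step_arm(
  deltas=[
    [0,0,0,0,0,0],
    [0,0,0,0,0,0],
    [0,0,0,0,0,0],
    [0,0,0,0,0,0],
  ],
)

```text
time: 19.62
tool_pos: [469.3, -263.6, 82.4]
tcp_rot: [3.14, 0.003, 1.806]
contact_force: [-1.1, 0.3, 6.4]
grip_width: 65.5
```

Request:
step_arm(
  deltas=[
    [0,0,-10,0,0,0],
    [0,0,-35,0,0,0],
    [0,0,-65,0,0,0],
    [0,0,-95,0,0,0],
    [0,0,-120,0,0,0],
  ],
)

```text
time: 20.03
tool_pos: [468.6, -262.9, 203.3]
tcp_rot: [3.141, 0.001, 1.806]
contact_force: [1.1, -0.5, -2.8]
grip_width: 65.6
```

Request:
step_arm(
  deltas=[
    [10,12,0,0,0,0],
    [28,36,0,0,0,0],
    [52,66,0,0,0,0],
    [77,98,0,0,0,0],
    [102,130,0,0,0,0],
  ],
)

```text
time: 20.45
tool_pos: [571.7, -132.2, 201.5]
tcp_rot: [3.141, -0.0, 1.805]
contact_force: [0.3, -0.4, -3.1]
grip_width: 65.7
```

Request:
step_arm(
  deltas=[
    [23,29,0,0,0,0],
    [46,58,0,0,0,0],
    [69,88,0,0,0,0],
    [90,114,0,0,0,0],
    [102,130,0,0,0,0],
  ],
)

```text
time: 20.87
tool_pos: [675.0, -0.3, 201.0]
tcp_rot: [3.141, -0.001, 1.808]
contact_force: [-0.5, 0.2, -2.7]
grip_width: 65.7
```

Request:
step_arm(
  deltas=[
    [0,0,0,0,0,0],
    [0,0,0,0,0,0],
  ],
)

```text
time: 21.03
tool_pos: [673.8, -2.9, 200.4]
tcp_rot: [-3.14, -0.0, 1.808]
contact_force: [-0.6, -0.5, -4.1]
grip_width: 65.9
```

```bash
cat > k.py <<'E'
from h import *
import sys
x0,y0,yaw=map(float,sys.argv[2:5]);o=bot.get_obs();p=o["tool_pos"];print(o["time"],p,o["tcp_rot"],o["grip_width"])
A=np.array([[np.cos(yaw),-np.sin(yaw)],[np.sin(yaw),np.cos(yaw)]])
out=[]
for n,(u,v,ww,h) in(("wrist",(0,0,512,384)),("scene",(130,200,200,150)),):
  c=bot.capture(n);im=np.ascontiguousarray(c["color"][:,:,::-1])
  for k in(-89,0,89):
    P=np.array([pix(c,(*(A@[a,b+k]+[x0,y0]),35)) for a,b in((42,42),(42,-42),(-42,-42),(-42,42))])
    cv2.polylines(im,[P.round().astype(int)],True,(0,0,255),1)
  out.append(cv2.resize(im[v:v+h,u:u+ww],(400,300)))
cv2.imwrite("pics/"+sys.argv[1],np.hstack(out))
E
python3 k.py k.png 674 -4 .23
```

```text
21.0333 [673.750287    -2.90961576 200.43515545] [-3.14048075e+00 -2.56625096e-04  1.80793243e+00] 65.89464558614587
```

View pics/k.png

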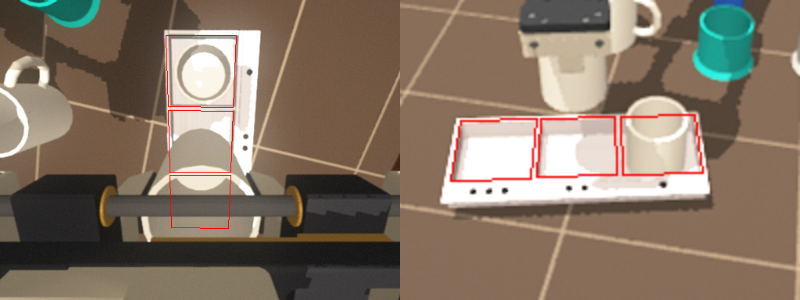

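The drawn pockets match the caddy in both views, and the beaker is over the middle pocket (two studs). Lowering it gently.

Request:
step_arm(
  deltas=[
    [-1,0,15,0,0,0],
    [-1,0,40,0,0,0],
    [-1,0,65,0,0,0],
    [-1,0,85,0,0,0],
    [-1,0,95,0,0,0],
  ],
)

```text
time: 21.55
tool_pos: [672.0, -6.4, 103.1]
tcp_rot: [-3.137, -0.002, 1.804]
contact_force: [-0.3, 0.6, -3.4]
grip_width: 65.7
```

Request:
step_arm(
  deltas=[
    [0,0,3,0,0,0],
    [0,0,6,0,0,0],
    [0,0,9,0,0,0],
    [0,0,11,0,0,0],
    [0,0,11,0,0,0],
  ],
)

```text
time: 21.97
tool_pos: [674.4, -5.1, 95.3]
tcp_rot: [3.141, 0.0, 1.806]
contact_force: [-0.9, 0.4, -2.5]
grip_width: 65.5
```

Request:
step_arm(
  deltas=[
    [0,0,1.5,0,0,0],
    [0,0,3,0,0,0],
    [0,0,4.5,0,0,0],
    [0,0,6,0,0,0],
    [0,0,6,0,0,0],
  ],
)

```text
time: 22.38
tool_pos: [674.2, -4.9, 88.7]
tcp_rot: [3.141, -0.0, 1.806]
contact_force: [0.3, -0.4, -2.7]
grip_width: 65.9
```

Request:
step_arm(
  deltas=[
    [0,0,0.5,0,0,0],
    [0,0,1,0,0,0],
    [0,0,1,0,0,0],
  ],
)

```text
time: 22.63
tool_pos: [674.2, -4.9, 88.5]
tcp_rot: [3.141, -0.0, 1.806]
contact_force: [-2.8, 1.7, 4.9]
grip_width: 65.8
```

Contact: the force went from -2.7 to +4.9 N at the expected height. I release and rise.

Request:
step_arm(
  deltas=[
    [0,0,-0.5,0,0,0],
    [0,0,-0.5,0,0,0],
    [0,0,-0.5,0,0,0],
    [0,0,-0.5,0,0,0],
    [0,0,-0.5,0,0,0],
  ],
  fingers=91,
)

```text
time: 23.05
tool_pos: [674.2, -5.1, 88.0]
tcp_rot: [3.142, -0.0, 1.806]
contact_force: [-0.8, -0.8, 0.5]
grip_width: 90.2
```

Request:
step_arm(
  deltas=[
    [0,0,-8,0,0,0],
    [0,0,-25,0,0,0],
    [0,0,-50,0,0,0],
    [0,0,-85,0,0,0],
    [0,0,-120,0,0,0],
  ],
)

```text
time: 23.47
tool_pos: [673.6, -5.0, 209.3]
tcp_rot: [-3.14, -0.001, 1.806]
contact_force: [0.2, 0.4, 1.1]
grip_width: 91.0
```

Request:
step_arm(
  deltas=[
    [-10,-20,-30,0,0,0],
    [-20,-50,-60,0,0,0],
    [-30,-80,-80,0,0,0],
    [-40,-110,-90,0,0,0],
    [-40,-130,-90,0,0,0],
  ],
)

```text
time: 23.88
tool_pos: [556.1, -76.3, 302.2]
tcp_rot: [3.136, 0.004, 1.804]
contact_force: [0.5, -0.7, -0.6]
grip_width: 91.0
```

Request:
step_arm(
  deltas=[
    [0,0,0,0,0,0],
    [0,0,0,0,0,0],
    [0,0,0,0,0,0],
  ],
)

```text
time: 24.13
tool_pos: [557.5, -74.0, 298.5]
tcp_rot: [3.141, 0.0, 1.806]
contact_force: [-0.3, -0.5, -0.5]
grip_width: 91.0
```

```bash
python3 - <<'E'
from h import *
o=bot.get_obs();print(o["time"],o["tool_pos"],o["contact_force"],o["grip_width"])
a=bot.capture("scene");b=bot.capture("top")
f=lambda c,u,v,w,h,S:cv2.resize(c["color"][v:v+h,u:u+w,::-1],(w*S,h*S),interpolation=cv2.INTER_CUBIC)
cv2.imwrite("pics/l.png",np.hstack([cv2.resize(a["color"][130:330,110:450,::-1],(500,294)),cv2.resize(b["color"][100:300,100:300,::-1],(294,294))]))
E
```

```text
24.1333 [557.52920722 -74.02933885 298.49702095] [-0.3344085  -0.49151215 -0.54755121] 91.0088969508259
```

View pics/l.png

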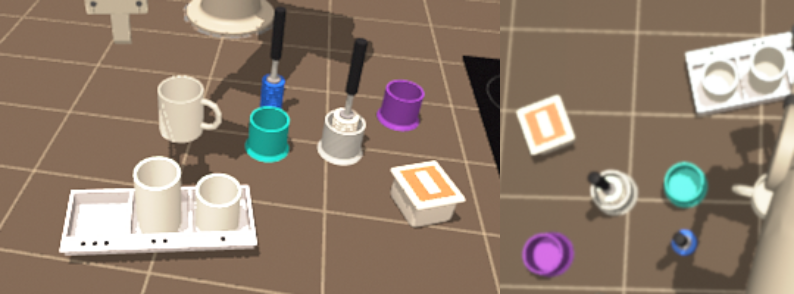

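All in place: the tall beaker is upright in the two-stud pocket, the brush is upright in the steel stand, and the bystanders are where they were. I hand it in.

```bash
python3 -c "
from plant import bot
print(bot.close_job())"
```

```text
the job is handed in; nothing more can be done
None
```

The job is done and handed in at about 24 s of the 72 s allowed; no verdict was reported.

- **Scrubbing:** I took the white brush from the steel stand and scrubbed the tall beaker with four strokes. Contact at the bottom was felt each time (peak readings about 13–28 N). The brush was drawn up about 82 mm between strokes.
- **Brush slip:** The brush slid about 4 mm in the grip during the strokes, and I allowed for that when putting it back.
- **Brush return:** It was lowered until it touched the stand floor at 3.4 N, then released. It stands upright in the steel stand.
- **Beaker:** I lowered it into the middle pocket (two studs) until light contact, about 5 N at the expected height, then released it.

The last scene and top pictures show the tall beaker upright in pocket two. The short beaker, mug and tub look unmoved by eye; I did not measure their positions again. The gripper was clear of everything, with a force reading near zero. The stand's x position differed by about 4 mm between the top view and the close view. That was within the 9 mm clearance, and no other check failed.

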